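# Dock the battery pack in its charging cradle

### The job

Put the square black battery pack on charge without picking it up: with your fingertips push it across the desk mat, through the narrow mouth between the two cheeks of the charging cradle, and on until it is fully home against the contacts and the spring leaf in the cheek has snapped out behind it. Then press the round button on top of the cradle right down and let it come up again. Keep the pack flat on the mat throughout, and leave everything else on the desk where it stands.

Things in the scene. Friction and masses are not known exactly. Their poses are not given: they have to be found in the camera images.
- pack: The battery pack: a plain black square brick, 74 x 74 mm and 28 mm tall, 0.2 to 0.3 kg, lying loose and flat on the grey desk mat (mat top 3 mm above the desk, z = 0.003). Origin: centre of its underside; x and y along its sides, z up. Any of its four sides may go in first.
- cradle: The charging cradle, fixed on the mat: an aluminium U, open at the top and at its mouth, closed at the far end by a grey contact block. Origin: on the mat, where the centre of the pack's underside stands when docked (it rests within 4 mm of it). +x points from mouth to contact block, the way the pack goes in; y across, z up. The pack slides on the mat itself: no floor or sill in the bay.
- mouth (a point): Middle of the cradle's mouth on the mat (cradle x = -68, y = 0 mm), between the two cheeks. Bay 78 mm wide (inner faces at cradle y = -39 and +39 mm: 2 mm play each side of the pack); cheeks 16 mm thick, 30 mm tall, their noses rounded, 8 mm radius. Docked, the pack's near side is about 32 mm inside the mouth, so the fingertips must follow it in that far.
- contacts (a point): Middle of the contact block's face at the end of the bay, on the mat (cradle x = +38.5, y = 0 mm); the docked pack lies against it or up to 4 mm short. The block reaches on to x = +80.5 mm, is 110 mm wide and 36 mm tall, with brass contact strips on this face.
- leaf (a joint): Angle (rad) of the spring leaf, a steel strip in a window of the cheek on the cradle's +y side, 8 to 22 mm above the mat, pivoted 64 mm in front of the cradle's origin. 0: sprung out, its free end 8 mm into the bay, 41 mm in front of the origin. The entering pack pushes it back to between 0.15 and 0.4 against about 1.5 N; it snaps back to 0 behind the pack once that is home.
- button (a joint): Travel (m) of the round start button on the contact block: 0 up, 0.005 right down; springs back by itself. About 4 N press it right down.
- button_top (a point): Centre of the button's top face when up: 42.5 mm above the mat, at cradle x = +60, y = 0 mm. The button is 22 mm across and is pressed straight down.
- eraser: Bystander: small white and black eraser, 19 x 46 x 12 mm, on the mat beyond the cradle.
- binder_clip: Bystander: black binder clip with wire arms, 22 x 32 x 35 mm, on the mat on the robot's side, near the cradle's mouth.
- notes_pad: Bystander: pale pad of sticky notes, 66 x 66 x 13 mm, on the desk left of the mat, near the robot.
- stapler: Bystander: black stapler, 36 x 128 x 43 mm, on the mat's right corner near the robot.
- coffee_glass: Bystander: glass of milky coffee, 78 mm across, 88 mm tall, on the desk behind the mat.
- clip_tin: Bystander: round green tin of paper clips, 57 mm across, 26 mm tall, on the desk behind the mat, left of the glass.
Mind the look-alikes: they are no part of the job. There is more than one size of the pack; the job needs the larger.

How it is judged:
By the outcome, as a careful person would: the job done as asked, in the order asked, and still so for the second after the job is handed in, with the robot touching nothing.
It also fails if it takes over 64 s, if anything falls off the work surface, if the arm or the gripper's body presses on something with over 40 N, if the wrist force passes 120 N, or if a joint passes its speed limit or range.

### The arm

A 6-joint arm with a two-finger parallel gripper is mounted at the origin on a cart in front of the work surface, level with it; the furniture and walls round the work are solid. World frame = base frame: x ahead of the robot, y to its left, z up, the work surface at z = 0. Lengths are in m, angles in rad, forces in N, time in s.
With the tool pointing down it reaches from about 0.35 to 0.875 m from the base axis. Payload 15.5 kg.
Tool frame: the origin (TCP) lies at the very end of the fingers, on their centre line; the grasp point (between the pads) lies 19 mm behind it; z points along the fingers, y is the line along which they close (so a half turn about z gives the same grasp; the last joint's range is limited). The gripper opens to 85 mm and grips with 20 to 120 N. Pads are 22 mm wide; open, the fingers measure 114 mm over their backs; the gripper's body (76 mm by 85 mm) begins 54 mm behind the grasp point. The pads swing forward as they close: fully open they stand 13 mm farther back than shut.
Start: joints at [-1.319, 0.494, 1.345, -0, 1.302, -0.096], TCP at [0.212, -0.588, 0.231] pointing down, gripper open.
Joint ranges: [-2.91, 2.91], [-0.82, 2.16], [0.22, 2.67], [-1.22, 4.37], [0.12, 2.79], [-3.08, 3.08]. Speed limits (rad/s): [1.89, 1.89, 2.57, 3.01, 3.01, 3.01].

### API

Orientations are given as a rotation vector (axis times angle).
In Python, from bench import observe, read_camera, camera_params, job_done, search_frame, regions_of, place_of gives the robot as it stands.
- The arm moves only by the tool play_rows, never from a script. Its arguments are lists of equal length, an entry for each row: "slide": the shift along the tool's x, y, z in m, a list of three; "delta_rot": the turn, a rotation vector about the tool's x, y, z in degrees, a list of three; "jaw": the opening, from 0 (shut) to 1 (fully open). In form: {"slide": [[dx, dy, dz], ...], "delta_rot": [[ax, ay, az], ...], "jaw": [jaw, ...]}. A call has 1 to 8 rows; each row shifts and turns the commanded pose from where the row before left it, along the tool's axes as they then stand; what a row does not reach is not made up. A row lasts 1/8 s, in which the tool goes at most 62.5 mm and 10.7 degrees, less where a joint would pass 70% of its speed; a pose out of reach is approached as far as the arm can. A call with a gripper value outside its range is refused whole. The fingers move at their own pace and stop on an object; "grip_force" is the grip in N (left out, the last holds). Time passes only in rows, so rows that do not move let the fingers close. It gives the time, the measured TCP pose, the force, the opening and the grip force at its end, in the units of the state.
- observe(): the state, without advancing time (a new reading comes with each control period).
- read_camera(name): name is "scene" or "top" or "wrist"; returns the picture (480x640x3 uint8, red, green, blue); there is no depth.
- camera_params(name): a dict with "camera_matrix" (3x3 intrinsics, pixels), "eye" and "attitude" of the camera in the world; the wrist camera has in their place "T_tool_cam" (4x4, takes a point from camera to tool coordinates, whose origin is the TCP and whose axes are the flange's). Camera axes: x right, y down, z forward; pixel columns grow to the right and rows downward; lengths in m; the calibration is good to about 2 mm. A picture is of the moment at which its call begins: read the wrist's pose just before it. camera_params takes no time and is no camera call.
- job_done(): hands the job in; it is judged then, once.
Trained networks look in the newest picture that a camera, given by its name, has taken for a name from the list of things; names that differ only in an ending like _2 or _b are one class to them, and where a whole thing is asked for, a point or a joint stands for the part that bears it (a point fixed in the world has none). Each returns a list of dicts, best first, with "p" (0 to 1); they miss things now and then, are a little off and sometimes report something else, mostly with a low value. They report only what shows in the picture. A call takes as long as a camera call. They do not tell look-alikes from the thing itself.
- search_frame(camera, query): "bbox" ([centre column, centre row, width, height] in pixels, round what is visible of it).
- regions_of(camera, query): "mask" (480x640 bool, what is visible of it) and "bbox" ([centre column, centre row, width, height] in pixels, round what is visible of it).
- place_of(camera, query): "pixel" ([column, row] in pixels: a listed point, or the origin of a listed thing).
The state is a dict: "time": time; "joint_positions": joint angles; "joint_vel": joint speeds; "joint_torque": joint torques, N m; "eef_pos": TCP position; "orientation": TCP orientation; "force": force on the tool from outside, world axes, zero at the start; "torque": the same for the moment, N m; "grip_width": opening from 0.0 (shut) to 1.0 (fully open); "grasp_force": force on a finger pad.
Only numpy, scipy, OpenCV 4.12 (cv2) and the standard library are available. Lean on these libraries where they do the work, as an engineer would, in place of code of your own. Each camera call takes 0.05 s, during which the arm holds its last target. There are 200 camera calls.

## Working session

There is one attempt and no reset: what is moved stays moved. The work goes in short steps, Python scripts to look and compute and a tool call to move; the robot and the scene stay as the last step left them, time stands still between calls to the robot, and variables do not carry over. Pictures are saved under pics/ and viewed, at most 10 in all, crops included, and the job is handed in when it is done.

Besides the shell and the picture viewer there is one more tool, called after ">>>" by a JSON object that holds its "op" and its "data", one argument or row to a line. play_rows: Moves the arm, as the interface text tells. Its arguments: {"type":"object","properties":{"slide":{"type":"array"},"delta_rot":{"type":"array"},"jaw":{"type":"array"},"grip_force":{"type":"number"}},"required":["slide","delta_rot","jaw"]}

```bash
ls; mkdir -p pics
python3 - <<'E'
from bench import *
import cv2
s=observe(); print(s['time'],s['eef_pos'],s['orientation'],s['force'])
for c in ['top','scene']:
    im=read_camera(c); cv2.imwrite(f'pics/{c}0.png',im[:,:,::-1])
    p=camera_params(c); print(c,p)
    for q in ['pack','cradle','mouth','contacts','button_top','binder_clip']:
        print(q,[(r['pixel'],round(r['p'],2)) for r in place_of(c,q)][:4])
E
```

```text
pics
0.0 [ 0.21234242 -0.58744587  0.23068784] [-3.09325041e+00 -5.41833328e-01  1.42564006e-04] [ 0.2796779   0.26821675 -1.00535334]
top {'camera_matrix': array([[475.23246606,   0.        , 311.28477497],
       [  0.        , 475.23246606, 235.42442222],
       [  0.        ,   0.        ,   1.        ]]), 'eye': array([ 0.42264031, -0.07872997,  0.9435911 ]), 'attitude': array([-2.06281356,  2.13693937, -0.23928972])}
pack [([292.6, 251.8], 0.62), ([247.4, 323.5], 0.56), ([433.3, 270.0], 0.45)]
cradle []
mouth [([288.7, 251.7], 0.63)]
contacts [([418.1, 277.1], 0.88)]
button_top [([433.6, 268.4], 0.44)]
binder_clip [([329.3, 329.7], 0.6)]
scene {'camera_matrix': array([[525.47396702,   0.        , 317.18821768],
       [  0.        , 525.47396702, 237.27672305],
       [  0.        ,   0.        ,   1.        ]]), 'eye': array([-0.46942228,  0.0694507 ,  0.70366761]), 'attitude': array([-1.50375929,  1.72114516, -0.97342552])}
pack []
cradle [([390.6, 261.1], 0.76)]
mouth [([361.5, 263.0], 0.9), ([417.9, 241.6], 0.22)]
contacts [([404.0, 260.8], 0.63)]
button_top [([417.0, 242.8], 0.6)]
binder_clip []
```

View pics/top0.png

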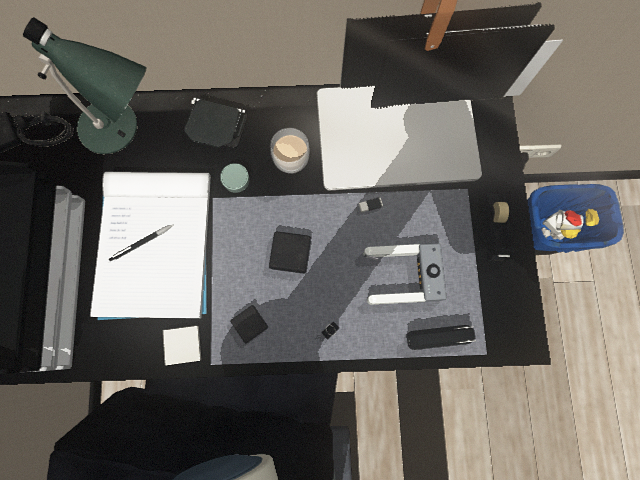

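View pics/scene0.png

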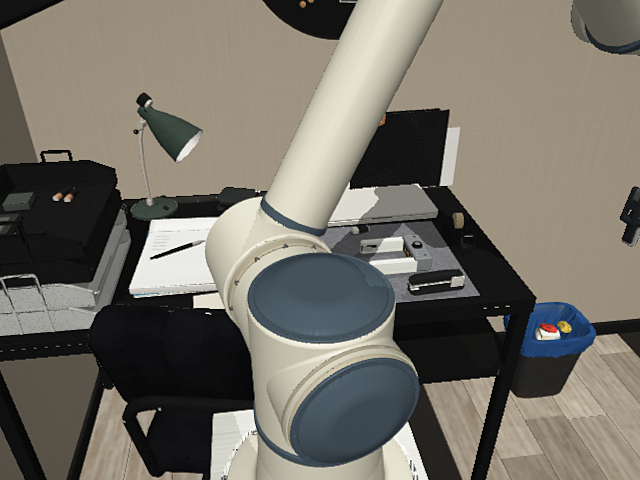

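```bash
cat > h.py <<'E'
import numpy as np, cv2
from scipy.spatial.transform import Rotation as R
from scipy.optimize import minimize
from bench import *
def cam(name, st=None):
    p=camera_params(name); K=p['camera_matrix']
    if 'eye' in p: return K,R.from_rotvec(p['attitude']).as_matrix(),np.array(p['eye'])
    T=np.array(p['T_tool_cam']); Rt=R.from_rotvec(st['orientation']).as_matrix()
    return K,Rt@T[:3,:3],Rt@T[:3,3]+st['eef_pos']
def proj(c,P):
    K,A,e=c; q=(np.atleast_2d(P)-e)@A@K.T; return q[:,:2]/q[:,2:]
def back(c,px,z):
    K,A,e=c; d=A@np.linalg.solve(K,[px[0],px[1],1]); return e+d*(z-e[2])/d[2]
def tf(x,y,a,P):
    P=np.atleast_2d(np.array(P,float)); c,s=np.cos(a),np.sin(a)
    return np.c_[x+c*P[:,0]-s*P[:,1],y+s*P[:,0]+c*P[:,1],P[:,2]+.003]
def box(x0,x1,y0,y1,h,z0=0): return [[x,y,z] for x in(x0,x1) for y in(y0,y1) for z in(z0,h)]
PACK=[box(-.037,.037,-.037,.037,.028)]
CRADLE=[box(-.068,.0385,.039,.055,.03),box(-.068,.0385,-.055,-.039,.03),box(.0385,.0805,-.055,.055,.036)]
def sil(c,v,parts,S=4):
    m=np.zeros((480*S,640*S),np.uint8)
    for b in parts:
        q=proj(c,tf(*v,b)); h=cv2.convexHull(((q+.5)*S-.5).astype(np.float32))
        cv2.fillConvexPoly(m,np.round(h).astype(np.int32),255)
    return cv2.resize(m,(640,480),interpolation=cv2.INTER_AREA)/255.
def fit(c,mask,v0,parts,d=(.008,.008,.08)):
    f=lambda v: np.abs(sil(c,v,parts)-mask).sum()
    v0=np.array(v0,float); S=np.vstack([v0]+[v0+np.eye(3)[i]*d[i] for i in range(3)])
    r=minimize(f,v0,method='Nelder-Mead',options=dict(initial_simplex=S,xatol=1e-5,fatol=.1))
    r=minimize(f,r.x,method='Nelder-Mead',options=dict(initial_simplex=r.x+(S-v0)*-.5,xatol=1e-5,fatol=.1))
    return r.x,r.fun,mask.sum()
E
python3 - <<'E'
from h import *
im=read_camera('top'); c=cam('top')
for px in [(290,251),(249,323),(368,273),(419,273),(433,270),(330,330)]: print(px,back(c,px,.003))
for q in ['pack','cradle','button','binder_clip']:
    for i,r in enumerate(regions_of('top',q)):
        print(q,r['p'],r['bbox'],r['mask'].sum())
        if r['p']<.3: continue
        m=r['mask'].astype(float); b=r['bbox']
        if q=='pack':
            p=back(c,b[:2],.017)
            for a in(0.2,-.5):print(fit(c,m,[p[0],p[1],a],PACK))
        if q=='cradle':
            p=back(c,(399,273),.003); print(fit(c,m,[p[0],p[1],-1.5],CRADLE))
cv2.imwrite('pics/crop.png',cv2.resize(im[215:345,225:455],None,fx=3.4,fy=3.4,interpolation=cv2.INTER_CUBIC)[:,:,::-1])
E
```

```text
(290, 251) [ 0.61018444 -0.03749316  0.003     ]
(249, 323) [0.47004917 0.04593384 0.003     ]
(368, 273) [ 0.55994659 -0.19186429  0.003     ]
(419, 273) [ 0.5563436  -0.29337693  0.003     ]
(433, 270) [ 0.56137387 -0.32178164  0.003     ]
(330, 330) [ 0.45116309 -0.11129031  0.003     ]
pack 0.8 [247.9, 324.4, 35.5, 38.9] 789
(array([0.47350175, 0.04026492, 0.19845768]), np.float64(837.1999999999999), np.float64(789.0))
(array([ 0.47288322,  0.04474136, -0.49633987]), np.float64(828.721568627451), np.float64(789.0))
pack 0.74 [291.6, 249.8, 39.5, 40.5] 1382
(array([ 0.60522767, -0.0379845 , -0.1698806 ]), np.float64(129.68627450980392), np.float64(1382.0))
(array([ 0.60517044, -0.03708945, -0.18806408]), np.float64(129.67058823529413), np.float64(1382.0))
cradle 0.88 [405.1, 273.3, 86.4, 60.2] 2491
(array([ 0.55383557, -0.25221143, -1.55144379]), np.float64(195.96470588235294), np.float64(2491.0))
cradle 0.18 [237.1, 176.8, 30.9, 30.5] 705
button 0.68 [432.3, 267.4, 15.6, 13.4] 108
button 0.17 [403.0, 275.0, 80.2, 61.6] 2477
binder_clip 0.7 [331.4, 328.6, 18.1, 17.8] 185
binder_clip 0.44 [290.5, 151.2, 40.7, 42.0] 1444
```

View pics/crop.png

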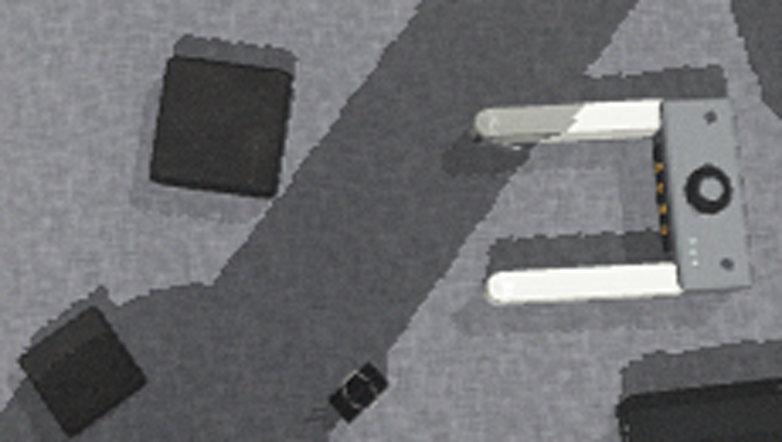

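```bash
cat >> h.py <<'E'
def go(pos,yaw):
    s=observe(); A=R.from_rotvec(s['orientation']).as_matrix(); c,w=np.cos(yaw),np.sin(yaw)
    B=np.array([[c,w,0],[w,-c,0],[0,0,-1.]])
    print('t',s['time'],'pos',s['eef_pos'].round(4),'yaw',np.arctan2(A[1,0],A[0,0]).round(4),'F',s['force'].round(1))
    d=np.array(pos)-s['eef_pos']
    print('slide now-axes',(A.T@d).round(4),'target-axes',(B.T@d).round(4),'rot deg',np.degrees(R.from_matrix(A.T@B).as_rotvec()).round(2))
E
python3 - <<'E'
from h import *
print(camera_params('wrist'))
go([.60,-.14,.30],np.pi/2+.02)
E
```

```text
{'camera_matrix': array([[382.30194415,   0.        , 318.12343288],
       [  0.        , 382.30194415, 238.05230458],
       [  0.        ,   0.        ,   1.        ]]), 'T_tool_cam': array([[ 2.72144233e-05, -9.54277734e-01, -2.98921404e-01,
         7.72147992e-02],
       [ 9.99999990e-01,  6.72509231e-05, -1.23650013e-04,
         7.91531196e-05],
       [ 1.38099195e-04, -2.98921398e-01,  9.54277726e-01,
        -1.43169826e-01],
       [ 0.00000000e+00,  0.00000000e+00,  0.00000000e+00,
         1.00000000e+00]])}
t 0.95 pos [ 0.2124 -0.5878  0.2313] yaw 0.3468 F [ 0.6 -0.4 -0.1]
slide now-axes [ 0.5167 -0.2894 -0.0687] target-axes [ 0.44    0.3964 -0.0687] rot deg [  0.    -0.   -71.28]
```

Run:
```python
from h import *
go([.585,-.185,.33],np.pi/2+.02)
```

```text
t 0.95 pos [ 0.2124 -0.5878  0.2313] yaw 0.3468 F [ 0.6 -0.4 -0.1]
slide now-axes [ 0.4873 -0.2522 -0.0987] target-axes [ 0.3953  0.3805 -0.0987] rot deg [  0.    -0.   -71.28]
```

>>> {"op": "play_rows", "data": {
  "slide": [
    [0.03, -0.015, -0.012],
    [0.03, -0.015, -0.012],
    [0.03, -0.015, -0.012],
    [0.03, -0.015, -0.012],
    [0.03, -0.015, -0.012],
    [0.03, -0.015, -0.012],
    [0.03, -0.015, -0.012],
    [0.03, -0.015, -0.012]
  ],
  "delta_rot": [
    [0, 0, 0],
    [0, 0, 0],
    [0, 0, 0],
    [0, 0, 0],
    [0, 0, 0],
    [0, 0, 0],
    [0, 0, 0],
    [0, 0, 0]
  ],
  "jaw": [0.25, 0.25, 0.25, 0.25, 0.25, 0.25, 0.25, 0.25]
}}

```text
time: 1.95
eef_pos: [0.398, -0.3925, 0.3277]
orientation: [3.094, 0.542, 0.0]
force: [-0.7, -1.0, -0.1]
grip_width: 0.249
grasp_force: 0.0
```

>>> {"op": "play_rows", "data": {
  "slide": [
    [0.03, -0.016, 0],
    [0.03, -0.016, 0],
    [0.03, -0.016, 0],
    [0.03, -0.016, 0],
    [0.03, -0.016, 0],
    [0.03, -0.016, 0],
    [0.03, -0.016, 0],
    [0.03, -0.016, 0]
  ],
  "delta_rot": [
    [0, 0, 0],
    [0, 0, 0],
    [0, 0, 0],
    [0, 0, 0],
    [0, 0, 0],
    [0, 0, 0],
    [0, 0, 0],
    [0, 0, 0]
  ],
  "jaw": [0.25, 0.25, 0.25, 0.25, 0.25, 0.25, 0.25, 0.25]
}}

```text
time: 2.95
eef_pos: [0.5802, -0.1905, 0.3273]
orientation: [3.094, 0.542, 0.0]
force: [0.2, -0.6, 0.3]
grip_width: 0.25
grasp_force: 0.0
```

>>> {"op": "play_rows", "data": {
  "slide": [
    [0, 0, 0],
    [0, 0, 0],
    [0, 0, 0],
    [0, 0, 0],
    [0, 0, 0],
    [0, 0, 0],
    [0, 0, 0],
    [0, 0, 0]
  ],
  "delta_rot": [
    [0, 0, -10.2],
    [0, 0, -10.2],
    [0, 0, -10.2],
    [0, 0, -10.2],
    [0, 0, -10.2],
    [0, 0, -10.2],
    [0, 0, -10.2],
    [0, 0, 0]
  ],
  "jaw": [0.25, 0.25, 0.25, 0.25, 0.25, 0.25, 0.25, 0.25]
}}

```text
time: 3.95
eef_pos: [0.5796, -0.1914, 0.3273]
orientation: [-2.198, -2.245, -0.0]
force: [-0.4, 0.6, -0.1]
grip_width: 0.252
grasp_force: 0.0
```

Run:
```python
from h import *
go([.585,-.185,.33],np.pi/2+.02)
s=observe(); im=read_camera('wrist'); cv2.imwrite('pics/w1.png',im[:,:,::-1]); c=cam('wrist',s)
np.savez('w1.npz',im=im,K=c[0],A=c[1],e=c[2])
for q in ['pack','cradle','button']:
    for r in regions_of('wrist',q):
        print(q,r['p'],r['bbox'],r['mask'].sum())
        if r['p']<.4: continue
        m=r['mask'].astype(float)
        p=back(c,r['bbox'][:2],.017); print(p)
        if q=='pack': print(fit(c,m,[.605,-.037,-.18],PACK))
        if q=='cradle': print(fit(c,m,[.554,-.252,-1.55],CRADLE))
for q in ['mouth','contacts','button_top','pack']:
    z={'button_top':.0455}.get(q,.003)
    print(q,[(back(c,r['pixel'],z).round(4),r['p']) for r in place_of('wrist',q)])
```

```text
t 3.95 pos [ 0.5796 -0.1914  0.3273] yaw 1.5922 F [-0.4  0.6 -0.1]
slide now-axes [ 0.0063  0.0056 -0.0027] target-axes [ 0.0063  0.0056 -0.0027] rot deg [ 0.   -0.    0.08]
pack 0.71 [346.9, 43.6, 81.4, 87.2] 5421
[ 0.60806612 -0.03775526  0.017     ]
(array([ 0.60777659, -0.03794991, -0.18852619]), np.float64(333.0392156862745), np.float64(5421.0))
cradle 0.68 [297.6, 242.1, 95.5, 125.0] 5906
[ 0.55642708 -0.26268626  0.017     ]
(array([ 0.5554826 , -0.25289333, -1.55446865]), np.float64(573.3215686274509), np.float64(5906.0))
button 0.46 [299.1, 289.9, 18.9, 20.5] 238
[ 0.55872459 -0.32791191  0.017     ]
mouth []
contacts [(array([ 0.5573, -0.2944,  0.003 ]), 0.96)]
button_top [(array([ 0.5567, -0.3094,  0.0455]), 0.8)]
pack [(array([ 0.6056, -0.0389,  0.003 ]), 0.61)]
```

View pics/w1.png

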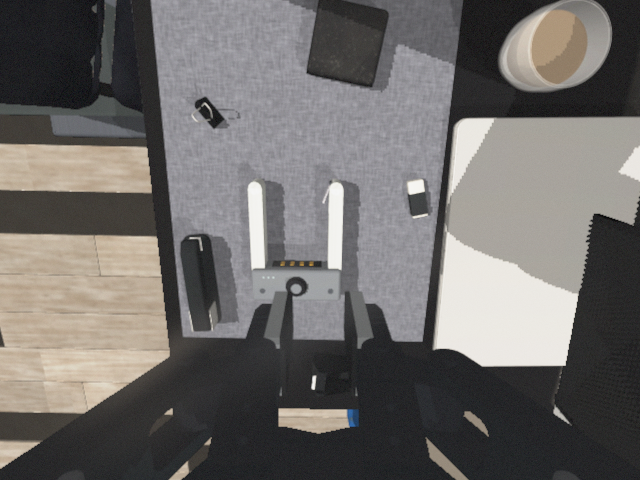

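Run:
```python
from h import *
d=np.load('w1.npz'); c=(d['K'],d['A'],d['e']); im=d['im']
m=(im.min(2)>185).astype(np.uint8); roi=np.zeros_like(m); roi[175:275,245:348]=1; m*=roi
n,l,st,_=cv2.connectedComponentsWithStats(m); k=[i for i in range(1,n) if st[i,4]>300]; print(st[k])
m=np.isin(l,k).astype(float)
for CH in ([box(-.068,.0385,.039,.055,.03),box(-.068,.0385,-.055,-.039,.03)],[box(-.068,.0385,.039,.055,.03,.03),box(-.068,.0385,-.055,-.039,.03,.03)]):
    print(fit(c,m,[.5555,-.253,-1.554],CH))
go([.672,-.038,.11],np.pi+.017)
```

```text
[[ 248  182   17   88 1195]
 [ 323  182   21   88 1239]]
(array([ 0.55488827, -0.25704123, -1.55662506]), np.float64(517.6941176470589), np.float64(2434.0))
(array([ 0.55477387, -0.2528628 , -1.55448367]), np.float64(169.8235294117647), np.float64(2434.0))
t 4.35 pos [ 0.5796 -0.1914  0.3273] yaw 1.5919 F [-0.3 -0.3 -0.8]
slide now-axes [0.1514 0.0956 0.2173] target-axes [-0.095   0.1518  0.2173] rot deg [  0.     0.   -89.77]
```

>>> {"op": "play_rows", "data": {
  "slide": [
    [0, 0, 0],
    [0, 0, 0],
    [0, 0, 0],
    [0, 0, 0],
    [0, 0, 0],
    [0, 0, 0],
    [0, 0, 0],
    [0, 0, 0]
  ],
  "delta_rot": [
    [0, 0, -10],
    [0, 0, -10],
    [0, 0, -10],
    [0, 0, -10],
    [0, 0, -10],
    [0, 0, -10],
    [0, 0, -10],
    [0, 0, -10]
  ],
  "jaw": [0.3, 0.3, 0.3, 0.3, 0.3, 0.3, 0.3, 0.3]
}}

```text
time: 5.35
eef_pos: [0.5796, -0.1914, 0.3273]
orientation: [0.231, 3.133, -0.0]
force: [0.8, -0.5, 0.6]
grip_width: 0.306
grasp_force: 0.0
```

Run:
```python
from h import *
go([.675,-.038,.11],np.pi+.017)
```

```text
t 5.35 pos [ 0.5796 -0.1914  0.3273] yaw 2.9942 F [ 0.8 -0.5  0.6]
slide now-axes [-0.0718  0.1658  0.2173] target-axes [-0.098   0.1518  0.2173] rot deg [-0.    0.   -9.42]
```

>>> {"op": "play_rows", "data": {
  "slide": [
    [0, 0, 0],
    [-0.014, 0.0217, 0.03],
    [-0.014, 0.0217, 0.03],
    [-0.014, 0.0217, 0.03],
    [-0.014, 0.0217, 0.03],
    [-0.014, 0.0217, 0.03],
    [-0.014, 0.0217, 0.03],
    [-0.014, 0.0217, 0.03]
  ],
  "delta_rot": [
    [0, 0, -9.4],
    [0, 0, 0],
    [0, 0, 0],
    [0, 0, 0],
    [0, 0, 0],
    [0, 0, 0],
    [0, 0, 0],
    [0, 0, 0]
  ],
  "jaw": [0.3, 0.3, 0.3, 0.3, 0.3, 0.3, 0.3, 0.3]
}}

```text
time: 6.35
eef_pos: [0.6763, -0.0376, 0.1163]
orientation: [-0.017, 3.141, -0.0]
force: [0.6, -1.0, 0.6]
grip_width: 0.301
grasp_force: 0.0
```

>>> {"op": "play_rows", "data": {
  "slide": [
    [0, 0, 0],
    [0, 0, 0.03],
    [0, 0, 0.03],
    [0, 0, 0.02],
    [0, 0, 0.015],
    [0, 0, 0.008],
    [0, 0, 0],
    [0, 0, 0]
  ],
  "delta_rot": [
    [0, 0, 0],
    [0, 0, 0],
    [0, 0, 0],
    [0, 0, 0],
    [0, 0, 0],
    [0, 0, 0],
    [0, 0, 0],
    [0, 0, 0]
  ],
  "jaw": [0.3, 0.3, 0.3, 0.3, 0.3, 0.3, 0.3, 0.3]
}}

```text
time: 7.35
eef_pos: [0.6763, -0.0384, 0.015]
orientation: [-0.018, 3.14, -0.0]
force: [0.0, -0.2, 0.5]
grip_width: 0.299
grasp_force: 0.0
```

>>> {"op": "play_rows", "data": {
  "slide": [
    [0, 0, 0.005],
    [0.01, 0, 0],
    [0.01, 0, 0],
    [0.01, 0, 0],
    [0.01, 0, 0],
    [0.01, 0, 0],
    [0.01, 0, 0],
    [0.008, 0, 0]
  ],
  "delta_rot": [
    [0, 0, 0],
    [0, 0, 0],
    [0, 0, 0],
    [0, 0, 0],
    [0, 0, 0],
    [0, 0, 0],
    [0, 0, 0],
    [0, 0, 0]
  ],
  "jaw": [0.3, 0.3, 0.3, 0.3, 0.3, 0.3, 0.3, 0.3]
}}

```text
time: 8.35
eef_pos: [0.6072, -0.0392, 0.0094]
orientation: [-0.018, 3.141, -0.0]
force: [2.0, 0.9, 0.4]
grip_width: 0.302
grasp_force: 0.5
```

```bash
cat > pk.py <<'E'
from h import *
import sys
def pack(cn,near,minp=.3):
    s=observe(); im=read_camera(cn); c=cam(cn,s)
    for r in regions_of(cn,'pack'):
        p=back(c,r['bbox'][:2],.017)
        if np.hypot(*(p[:2]-near))<.05: print(cn,r['p'],r['bbox'],fit(c,r['mask'].astype(float),[p[0],p[1],.02],PACK))
    return im
E
python3 - <<'E'
from pk import *
go([.5995,-.0384,.01],np.pi+.017)
im=pack('wrist',[.555,-.038]); cv2.imwrite('pics/w2.png',im[:,:,::-1])
pack('top',[.555,-.038])
E
```

```text
t 8.35 pos [ 0.6072 -0.0392  0.0094] yaw -3.1299 F [2.  0.9 0.4]
slide now-axes [ 0.0077  0.0009 -0.0006] target-axes [ 0.0077  0.0009 -0.0006] rot deg [-0.    0.01 -0.31]
wrist 0.86 [298.4, 200.0, 235.7, 217.8] (array([ 0.56034935, -0.04565912,  0.00736419]), np.float64(3343.517647058823), np.float64(47748.0))
```

View pics/w2.png

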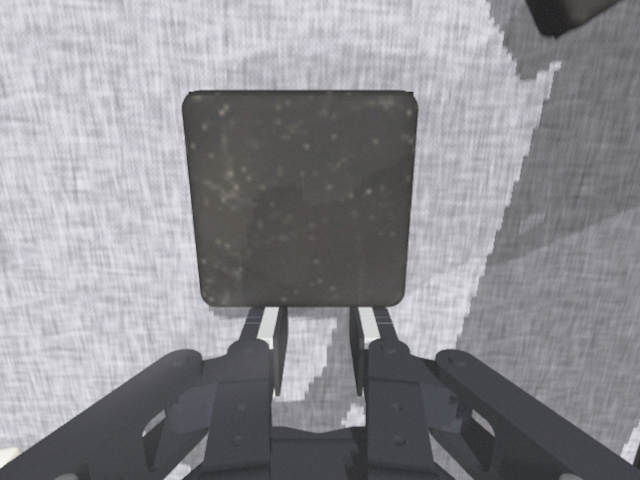

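>>> {"op": "play_rows", "data": {
  "slide": [
    [0.008, 0, 0],
    [0, 0, 0],
    [-0.01, 0, 0],
    [-0.01, 0, -0.01],
    [0, 0, -0.03],
    [0, 0, -0.03],
    [0, 0, -0.02],
    [0, 0, 0]
  ],
  "delta_rot": [
    [0, 0, -0.3],
    [0, 0, 0],
    [0, 0, 0],
    [0, 0, 0],
    [0, 0, 0],
    [0, 0, 0],
    [0, 0, 0],
    [0, 0, 0]
  ],
  "jaw": [0.3, 0.3, 0.3, 0.3, 0.3, 0.3, 0.3, 0.3]
}}

```text
time: 9.55
eef_pos: [0.6215, -0.0391, 0.1014]
orientation: [-0.027, 3.138, -0.001]
force: [0.4, 0.0, -0.1]
grip_width: 0.306
grasp_force: 0.0
```

Run:
```python
from pk import *
pack('wrist',[.552,-.042])
# behind pack on +y side: TCP offset .037+.011+.012
u=np.array([np.cos(-1.5545),np.sin(-1.5545)]); o=np.array([.555,-.253])
t=o-u*(.21+.062); print(t)
go([t[0],t[1],.10],np.pi/2+.0163)
```

```text
wrist 0.7 [307.8, 125.4, 142.2, 140.6] (array([ 0.5518856 , -0.04496835,  0.01099832]), np.float64(781.9019607843136), np.float64(19127.0))
[0.5505676  0.01896388]
t 9.65 pos [ 0.6201 -0.0389  0.0993] yaw -3.1246 F [-0.4 -0.8  0. ]
slide now-axes [ 0.0686  0.059  -0.0008] target-axes [ 0.059  -0.0686 -0.0007] rot deg [1.000e-02 2.000e-02 9.004e+01]
```

>>> {"op": "play_rows", "data": {
  "slide": [
    [0.023, 0.022, 0],
    [0.023, 0.022, 0],
    [0.023, 0.021, 0],
    [0, 0, 0],
    [0, 0, 0],
    [0, 0, 0],
    [0, 0, 0],
    [0, 0, 0]
  ],
  "delta_rot": [
    [0, 0, 0],
    [0, 0, 0],
    [0, 0, 0],
    [0, 0, 10],
    [0, 0, 10],
    [0, 0, 10],
    [0, 0, 10],
    [0, 0, 10]
  ],
  "jaw": [0.3, 0.3, 0.3, 0.3, 0.3, 0.3, 0.3, 0.3]
}}

```text
time: 10.65
eef_pos: [0.5494, 0.0249, 0.0984]
orientation: [-1.311, -2.853, 0.001]
force: [-0.5, 0.1, 0.3]
grip_width: 0.298
grasp_force: 0.0
```

>>> {"op": "play_rows", "data": {
  "slide": [
    [0, 0, 0],
    [0, 0, 0],
    [0, 0, 0],
    [0, 0, 0],
    [0, 0, 0.03],
    [0, 0, 0.02],
    [0, 0, 0],
    [0, 0, 0]
  ],
  "delta_rot": [
    [0, 0, 10],
    [0, 0, 10],
    [0, 0, 10],
    [0, 0, 10],
    [0, 0, 0],
    [0, 0, 0],
    [0, 0, 0],
    [0, 0, 0]
  ],
  "jaw": [0.3, 0.3, 0.3, 0.3, 0.3, 0.3, 0.3, 0.3]
}}

```text
time: 11.65
eef_pos: [0.5499, 0.0249, 0.0495]
orientation: [-2.202, -2.24, 0.0]
force: [-0.1, -0.6, 0.3]
grip_width: 0.304
grasp_force: 0.0
```

Run:
```python
from pk import *
go([.5506,.022,.01],np.pi/2+.0163)
```

```text
t 11.65 pos [0.5499 0.0249 0.0495] yaw 1.5877 F [-0.1 -0.6  0.3]
slide now-axes [-0.0029  0.0007  0.0395] target-axes [-0.0029  0.0007  0.0395] rot deg [-0.01 -0.    0.04]
```

>>> {"op": "play_rows", "data": {
  "slide": [
    [0, 0.0005, 0.02],
    [0, 0, 0.012],
    [0, 0, 0.007],
    [-0.01, 0, 0],
    [-0.01, 0, 0],
    [-0.01, 0, 0],
    [-0.01, 0, 0],
    [-0.01, 0, 0]
  ],
  "delta_rot": [
    [0, 0, 0],
    [0, 0, 0],
    [0, 0, 0],
    [0, 0, 0],
    [0, 0, 0],
    [0, 0, 0],
    [0, 0, 0],
    [0, 0, 0]
  ],
  "jaw": [0.3, 0.3, 0.3, 0.3, 0.3, 0.3, 0.3, 0.3]
}}

```text
time: 12.65
eef_pos: [0.5511, -0.0259, 0.0104]
orientation: [2.203, 2.24, 0.0]
force: [-0.2, 1.1, 0.9]
grip_width: 0.301
grasp_force: 0.7
```

>>> {"op": "play_rows", "data": {
  "slide": [
    [-0.01, 0, 0],
    [-0.01, 0, 0],
    [-0.01, 0, 0],
    [-0.01, 0, 0],
    [-0.01, 0, 0],
    [-0.01, 0, 0],
    [-0.005, 0, 0],
    [0, 0, 0]
  ],
  "delta_rot": [
    [0, 0, 0],
    [0, 0, 0],
    [0, 0, 0],
    [0, 0, 0],
    [0, 0, 0],
    [0, 0, 0],
    [0, 0, 0],
    [0, 0, 0]
  ],
  "jaw": [0.3, 0.3, 0.3, 0.3, 0.3, 0.3, 0.3, 0.3]
}}

```text
time: 13.65
eef_pos: [0.5522, -0.0905, 0.0103]
orientation: [2.203, 2.24, -0.0]
force: [0.2, -0.3, -0.6]
grip_width: 0.299
grasp_force: 0.0
```

Run:
```python
from pk import *
go([.5532,-.1,.01],np.pi/2+.0163)
im=pack('wrist',[.552,-.14]); cv2.imwrite('pics/w3.png',im[:,:,::-1])
```

```text
t 13.65 pos [ 0.5522 -0.0905  0.0103] yaw 1.5873 F [ 0.2 -0.3 -0.6]
slide now-axes [-0.0095  0.0009  0.0003] target-axes [-0.0095  0.0009  0.0003] rot deg [0.01 0.01 0.01]
wrist 0.57 [295.1, 382.4, 138.5, 97.4] (array([ 0.56224362, -0.24352569,  0.84666667]), np.float64(7512.0), np.float64(7512.0))
```

View pics/w3.png

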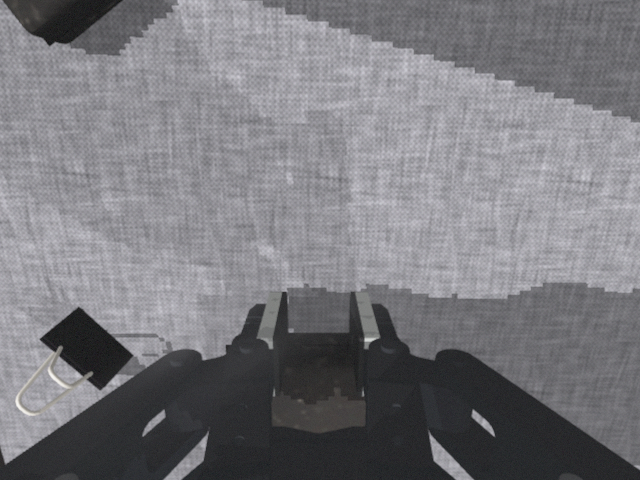

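Run:
```python
from pk import *
im=pack('top',[.552,-.14]); cv2.imwrite('pics/t3.png',cv2.resize(im[200:340,270:460],None,fx=4,fy=4,interpolation=cv2.INTER_CUBIC)[:,:,::-1])
```

```text
(no output)
```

View pics/t3.png

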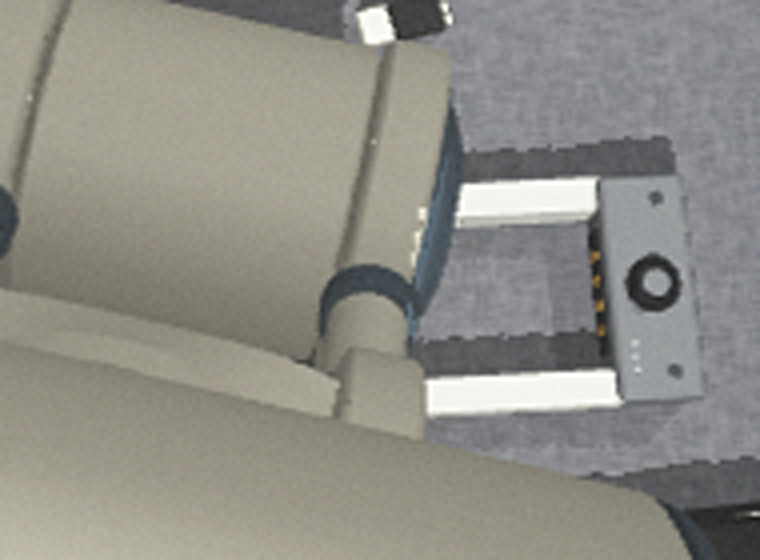

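>>> {"op": "play_rows", "data": {
  "slide": [
    [-0.005, 0, 0],
    [-0.005, 0, 0],
    [-0.005, 0, 0],
    [-0.005, 0, 0],
    [-0.005, 0, 0],
    [-0.005, 0, 0],
    [-0.005, 0, 0],
    [-0.005, 0, 0]
  ],
  "delta_rot": [
    [0, 0, 0],
    [0, 0, 0],
    [0, 0, 0],
    [0, 0, 0],
    [0, 0, 0],
    [0, 0, 0],
    [0, 0, 0],
    [0, 0, 0]
  ],
  "jaw": [0.3, 0.3, 0.3, 0.3, 0.3, 0.3, 0.3, 0.3]
}}

```text
time: 14.85
eef_pos: [0.5529, -0.1304, 0.0103]
orientation: [2.202, 2.24, 0.0]
force: [-0.6, 1.0, -0.0]
grip_width: 0.301
grasp_force: 0.7
```

>>> {"op": "play_rows", "data": {
  "slide": [
    [-0.005, 0, 0],
    [-0.005, 0, 0],
    [-0.005, 0, 0],
    [-0.005, 0, 0],
    [-0.005, 0, 0],
    [-0.005, 0, 0],
    [0, 0, 0]
  ],
  "delta_rot": [
    [0, 0, 0],
    [0, 0, 0],
    [0, 0, 0],
    [0, 0, 0],
    [0, 0, 0],
    [0, 0, 0],
    [0, 0, 0]
  ],
  "jaw": [0.3, 0.3, 0.3, 0.3, 0.3, 0.3, 0.3]
}}

```text
time: 15.72
eef_pos: [0.5536, -0.1606, 0.0103]
orientation: [2.202, 2.239, 0.0]
force: [0.8, -0.0, 0.7]
grip_width: 0.3
grasp_force: 0.0
```

>>> {"op": "play_rows", "data": {
  "slide": [
    [0, 0, 0],
    [0, 0, 0],
    [-0.005, 0, 0],
    [-0.005, 0, 0],
    [-0.005, 0, 0],
    [-0.005, 0, 0],
    [-0.005, 0, 0],
    [-0.005, 0, 0]
  ],
  "delta_rot": [
    [0, 0, 0],
    [0, 0, 0],
    [0, 0, 0],
    [0, 0, 0],
    [0, 0, 0],
    [0, 0, 0],
    [0, 0, 0],
    [0, 0, 0]
  ],
  "jaw": [0.2, 0.2, 0.2, 0.2, 0.2, 0.2, 0.2, 0.2]
}}

```text
time: 16.73
eef_pos: [0.5538, -0.1904, 0.0103]
orientation: [-2.203, -2.24, 0.0]
force: [-0.6, 2.0, -1.4]
grip_width: 0.197
grasp_force: 0.6
```

>>> {"op": "play_rows", "data": {
  "slide": [
    [-0.004, 0, 0],
    [-0.004, 0, 0],
    [-0.003, 0, 0],
    [-0.001, 0, 0]
  ],
  "delta_rot": [
    [0, 0, 0],
    [0, 0, 0],
    [0, 0, 0],
    [0, 0, 0]
  ],
  "jaw": [0.2, 0.2, 0.2, 0.2]
}}

```text
time: 17.23
eef_pos: [0.5542, -0.2023, 0.0103]
orientation: [2.203, 2.24, 0.0]
force: [-0.2, 1.0, 0.1]
grip_width: 0.196
grasp_force: 0.3
```

>>> {"op": "play_rows", "data": {
  "slide": [
    [-0.001, 0, 0],
    [-0.001, 0, 0]
  ],
  "delta_rot": [
    [0, 0, 0],
    [0, 0, 0]
  ],
  "jaw": [0.2, 0.2]
}}

```text
time: 17.48
eef_pos: [0.5541, -0.2041, 0.0103]
orientation: [2.202, 2.24, 0.0]
force: [0.8, 1.2, -0.1]
grip_width: 0.199
grasp_force: 0.4
```

Keep going 1 mm at a time until the force rises at the contacts.

>>> {"op": "play_rows", "data": {
  "slide": [
    [-0.001, 0, 0],
    [-0.001, 0, 0]
  ],
  "delta_rot": [
    [0, 0, 0],
    [0, 0, 0]
  ],
  "jaw": [0.2, 0.2]
}}

```text
time: 17.73
eef_pos: [0.5541, -0.2061, 0.0103]
orientation: [2.202, 2.24, 0.0]
force: [0.1, 1.2, 0.5]
grip_width: 0.2
grasp_force: 0.6
```

>>> {"op": "play_rows", "data": {
  "slide": [
    [-0.001, 0, 0],
    [0, 0, 0]
  ],
  "delta_rot": [
    [0, 0, 0],
    [0, 0, 0]
  ],
  "jaw": [0.2, 0.2]
}}

```text
time: 17.98
eef_pos: [0.5542, -0.2063, 0.0103]
orientation: [-2.202, -2.239, -0.001]
force: [0.9, 9.0, 1.8]
grip_width: 0.202
grasp_force: 4.4
```

>>> {"op": "play_rows", "data": {
  "slide": [
    [-0.0005, 0, 0],
    [0.003, 0, 0],
    [0.012, 0, 0],
    [0.015, 0, 0],
    [0, 0, -0.03],
    [0, 0, -0.04],
    [0, 0, -0.05],
    [0, 0, -0.05]
  ],
  "delta_rot": [
    [0, 0, 0],
    [0, 0, 0],
    [0, 0, 0],
    [0, 0, 0],
    [0, 0, 0],
    [0, 0, 0],
    [0, 0, 0],
    [0, 0, 0]
  ],
  "jaw": [0.2, 0.2, 0.2, 0.2, 0.2, 0.2, 0.2, 0.2]
}}

```text
time: 18.98
eef_pos: [0.5533, -0.1765, 0.1817]
orientation: [-2.202, -2.24, 0.0]
force: [0.3, 0.4, -0.6]
grip_width: 0.198
grasp_force: 0.0
```

>>> {"op": "play_rows", "data": {
  "slide": [
    [-0.03, 0, 0],
    [-0.03, 0, 0],
    [-0.03, 0, 0],
    [-0.03, 0, 0],
    [-0.03, 0, 0],
    [-0.02, 0, 0],
    [0, 0, 0],
    [0, 0, 0]
  ],
  "delta_rot": [
    [0, 0, 0],
    [0, 0, 0],
    [0, 0, 0],
    [0, 0, 0],
    [0, 0, 0],
    [0, 0, 0],
    [0, 0, 0],
    [0, 0, 0]
  ],
  "jaw": [0, 0, 0, 0, 0, 0, 0, 0]
}}

```text
time: 19.98
eef_pos: [0.5565, -0.3465, 0.1802]
orientation: [-2.202, -2.24, -0.0]
force: [0.3, -0.2, 0.0]
grip_width: -0.006
grasp_force: 0.0
```

Run:
```python
from pk import *
s=observe();im=pack('wrist',[.555,-.253]); c=cam('wrist',s); print(s['eef_pos'])
u=proj(c,[[.555,-.25,.03]])[0].astype(int); print(u)
for q in ['button_top','contacts','mouth']:
    z=.0455 if q=='button_top' else .003
    print(q,[(back(c,r['pixel'],z).round(4),r['p']) for r in place_of('wrist',q)])
print([(back(c,r['bbox'][:2],.0455),r['p']) for r in regions_of('wrist','button')])
x,y=max(u[0]-130,0),max(u[1]-130,0)
cv2.imwrite('pics/w4.png',cv2.resize(im[y:y+260,x:x+260],(600,600),interpolation=cv2.INTER_CUBIC)[:,:,::-1])
go([.5560,-.313,.1],np.pi/2+.0163)
```

```text
wrist 0.8 [314.1, 94.7, 104.4, 106.4] (array([ 0.55368355, -0.25479027,  0.01680896]), np.float64(458.4), np.float64(10926.0))
[ 0.55649604 -0.34645638  0.18017228]
[317  89]
button_top [(array([ 0.5577, -0.3118,  0.0455]), 0.9), (array([ 0.6805, -0.2134,  0.0455]), 0.62), (array([ 0.4469, -0.3156,  0.0455]), 0.52)]
contacts [(array([ 0.5552, -0.2924,  0.003 ]), 0.76)]
mouth []
[(array([ 0.55842391, -0.31464806,  0.0455    ]), 0.87)]
t 20.275 pos [ 0.5566 -0.3471  0.1804] yaw 1.5882 F [-0.   0.5 -0.5]
slide now-axes [0.0341 0.     0.0804] target-axes [ 0.0341 -0.      0.0804] rot deg [ 0.   -0.    0.06]
```

View pics/w4.png

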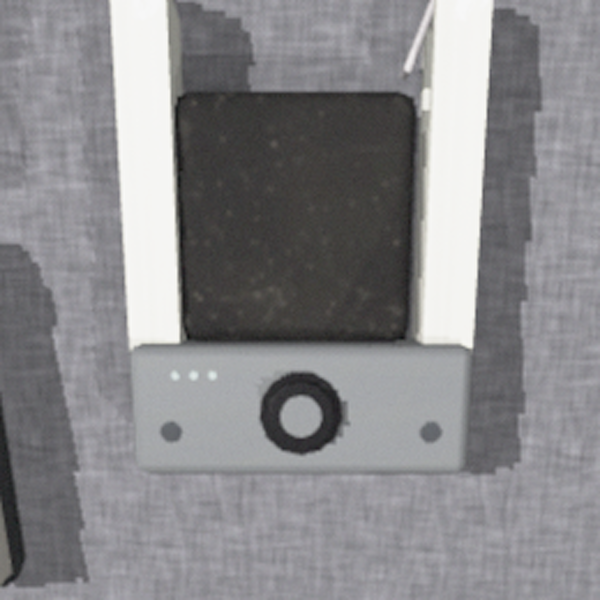

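>>> {"op": "play_rows", "data": {
  "slide": [
    [0.017, 0, 0],
    [0.0165, 0.0005, 0],
    [0, 0, 0.03],
    [0, 0, 0.03],
    [0, 0, 0.03],
    [0, 0, 0.02],
    [0, 0, 0.014],
    [0, 0, 0]
  ],
  "delta_rot": [
    [0, 0, 0],
    [0, 0, 0],
    [0, 0, 0],
    [0, 0, 0],
    [0, 0, 0],
    [0, 0, 0],
    [0, 0, 0],
    [0, 0, 0]
  ],
  "jaw": [0, 0, 0, 0, 0, 0, 0, 0]
}}

```text
time: 21.28
eef_pos: [0.5561, -0.3132, 0.0557]
orientation: [-2.201, -2.24, 0.0]
force: [-0.5, -0.1, -0.3]
grip_width: -0.002
grasp_force: 0.0
```

>>> {"op": "play_rows", "data": {
  "slide": [
    [0, 0, 0.005],
    [0, 0, 0.003],
    [0, 0, 0.003],
    [0, 0, 0.002],
    [0, 0, 0.001],
    [0, 0, 0]
  ],
  "delta_rot": [
    [0, 0, 0],
    [0, 0, 0],
    [0, 0, 0],
    [0, 0, 0],
    [0, 0, 0],
    [0, 0, 0]
  ],
  "jaw": [0, 0, 0, 0, 0, 0]
}}

```text
time: 22.02
eef_pos: [0.5566, -0.3141, 0.0424]
orientation: [2.202, 2.24, 0.0]
force: [0.1, 0.4, 3.6]
grip_width: 0.002
grasp_force: 1.4
```

>>> {"op": "play_rows", "data": {
  "slide": [
    [0, 0, 0.001],
    [0, 0, 0.001],
    [0, 0, 0]
  ],
  "delta_rot": [
    [0, 0, 0],
    [0, 0, 0],
    [0, 0, 0]
  ],
  "jaw": [0, 0, 0]
}}

```text
time: 22.4
eef_pos: [0.5566, -0.3141, 0.0405]
orientation: [2.202, 2.24, 0.0]
force: [-0.8, -0.6, 6.7]
grip_width: 0.001
grasp_force: 3.1
```

>>> {"op": "play_rows", "data": {
  "slide": [
    [0, 0, 0.0005],
    [0, 0, 0]
  ],
  "delta_rot": [
    [0, 0, 0],
    [0, 0, 0]
  ],
  "jaw": [0, 0]
}}

```text
time: 22.65
eef_pos: [0.5566, -0.3142, 0.0404]
orientation: [2.202, 2.24, 0.0]
force: [-1.5, 0.1, 11.4]
grip_width: -0.001
grasp_force: 5.8
```

Bottomed out: the force jumped to 11 N and the travel stopped. Lift off and check.

>>> {"op": "play_rows", "data": {
  "slide": [
    [0, 0, -0.005],
    [0, 0, -0.01],
    [0, 0, -0.03],
    [0, 0, -0.04],
    [0, 0, -0.05],
    [-0.03, 0, -0.01],
    [0, 0, 0],
    [0, 0, 0]
  ],
  "delta_rot": [
    [0, 0, 0],
    [0, 0, 0],
    [0, 0, 0],
    [0, 0, 0],
    [0, 0, 0],
    [0, 0, 0],
    [0, 0, 0],
    [0, 0, 0]
  ],
  "jaw": [0, 0, 0, 0, 0, 0, 0, 0]
}}

```text
time: 23.65
eef_pos: [0.5565, -0.3435, 0.1843]
orientation: [-2.202, -2.239, -0.0]
force: [-0.3, -0.5, -0.5]
grip_width: 0.005
grasp_force: 0.0
```

Run:
```python
from pk import *
im=pack('wrist',[.555,-.253]); cv2.imwrite('pics/w5.png',im[:,:,::-1])
```

```text
wrist 0.71 [314.5, 98.8, 103.4, 106.7] (array([ 0.55353952, -0.25456301,  0.02477623]), np.float64(422.1137254901961), np.float64(10534.0))
```

View pics/w5.png

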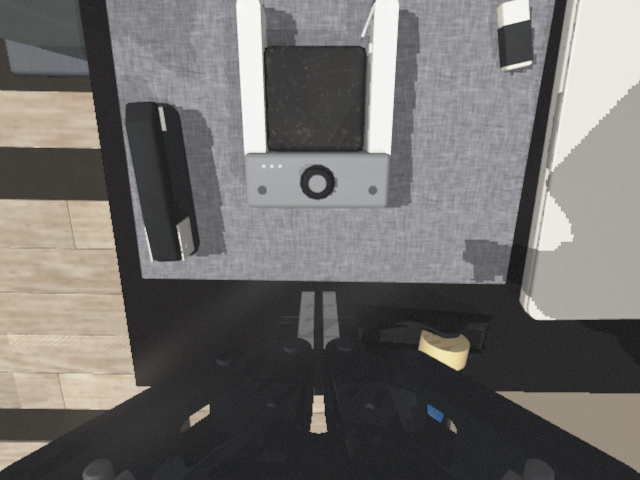

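The pack (315,98) sits against the block, with the leaf sprung out behind it at (366,22). The button (317,181) is up, and the eraser and stapler in view have not moved.

```bash
python3 -c "
from bench import *
print(job_done())"
```

```text
the job is handed in; nothing more can be done
None
```

The larger battery pack is docked against the contacts with the spring leaf snapped out behind it, the button was pressed right down and has come back up, and the job is handed in; I had no verdict back.

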